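Snap the inspection lamp into its charging cradle

TASK

Put the cordless inspection lamp back on charge: press it down into both spring clips of the charging cradle, brass end towards the dock, until it rests on both rubber pads, then slide it along in the clips until its brass nose meets the copper contact inside the dock. Work by feel, because clip friction holds the lamp wherever it is left and the contact's depth is set differently every time: press past the clips and stop when it is down, and never press the pads with more than 20 N or the contact with more than 15 N. Let go of the lamp, and leave the bottles and caps where they stand.

Things in the scene. Friction and masses are not known exactly. Their poses are not given: they have to be found in the camera images.
- lamp: Cordless lamp, a tube lying on the bench, 0.12 to 0.25 kg: blue barrel 26 mm in diameter, 176 mm long, white band round its middle 66 mm (grip there), at each end a black hexagonal ring (32 mm across flats, 12 mm long), a brass nose (13 mm diameter, 26 mm long) on one end, a green dot on the other. Origin on the axis midway between the rings' end faces, 16 mm above the bench at the start; y along the tube to the nose.
- lamp_nose (a point): Centre of the flat end of the lamp's brass nose, 126 mm from the lamp's origin along its y.
- lamp_tail (a point): Centre of the lamp's flat tail face (green dot), 100 mm from the lamp's origin against its y.
- lamp_front (a point): Point on the lamp's axis 55 mm from its origin towards the nose; it lies in the front clip, within 7 mm of its middle, when the lamp is home.
- lamp_rear (a point): Point on the lamp's axis 55 mm from its origin towards the tail; it lies in the rear clip, within 7 mm of its middle, when the lamp is home.
- cradle: Charging cradle: grey base plate 66 mm wide, 272 mm long, 12 mm thick, on a plywood block 90 x 290 mm, 20 to 45 mm high, fixed to the bench; two C-shaped spring-steel clips open at the top (14 mm long, 55 mm before and behind the origin along y), black dock at the +y end. Origin under the base plate (top of the block), midway between the clips; y towards the dock, z up. A seated tube slides along y against 5 to 13 N of friction.
- home_front (a point): Middle of the front clip (nearer the dock) on the axis of a seated lamp, 43 mm above the cradle's origin. Axes as the cradle's. Clip mouth 34 mm wide at the top of its flares (16 mm above this point), throat 21 mm wide, 6 mm above it. A tube laid in rests 14 mm above this point; passing the throat takes 5 to 10 N a clip, then less, but friction holds it wherever it is left above the pad.
- home_rear (a point): The same point of the rear clip, which is alike: 43 mm above the cradle's origin, 55 mm behind it along y. Axes as the cradle's.
- pad_front: Rubber pad at the bottom of the front clip, 14 x 12 x 3 mm, on which the tube comes to rest; origin at the middle of its underside, 27 mm above the cradle's origin. More than 20 N on it does damage.
- pad_rear: The same rubber pad in the rear clip.
- dock: Black dock block, 44 mm wide, 34 mm deep, top 64 mm above the cradle's origin, orange stripe. It holds a copper contact on an adjusting screw, hidden 10 to 24 mm deep in its socket, to be found by feel; over 15 N damages it. The nose enters only along y, so the lamp goes into the clips with its origin 18 to 24 mm short of the cradle's and is then slid. Origin and axes as the cradle's.
- dock_mouth (a point): Centre of the mouth of the dock's square socket (17 mm wide) on the axis of a seated lamp: 43 mm above the cradle's origin and 109 mm from it along y, in the dock's face. Axes as the cradle's. When the lamp is home its nose stands 10 to 24 mm inside.
- bottle_blue: Bystander: clear bottle with a blue cap, 64 mm in diameter, 190 mm tall, standing; origin at the middle of its underside.
- bottle_green: Bystander: clear bottle with a green cap, 64 mm in diameter, 190 mm tall, standing; origin at the middle of its underside.
- cap_maroon: Bystander: loose maroon bottle cap, 62 mm in diameter, 27 mm tall, lying on the bench; origin at the middle of its underside.
- cap_green: Bystander: loose pale green bottle cap, 62 mm in diameter, 27 mm tall, lying on the bench; origin at the middle of its underside.
There are look-alikes about, which are no part of the job. Of the things like the lamp, leave any that is turquoise; of the rest the larger one is meant.

How it is judged:
At the end, for the whole second after the job is handed in: The lamp lies in both clips, axis within 1.5 mm of seated height and 2.5 mm sideways at each; it bears on both pads, and its nose, in the socket, on the copper contact (each over 0.2 N); it is at rest and released. Bottles and caps are upright and within 20 mm of where they started (z of lamp_front in the frame of home_front between -0.0015 and 0.0015 m and x of lamp_front in the frame of home_front between -0.0025 and 0.0025 m and z of lamp_rear in the frame of home_rear between -0.0015 and 0.0015 m and x of lamp_rear in the frame of home_rear between -0.0025 and 0.0025 m and y of lamp_nose in the frame of dock_mouth between 0.008 and 0.026 m and contact force between lamp and pad_front above 0.2 N and contact force between lamp and pad_rear above 0.2 N and contact force between lamp and dock above 0.2 N and linear speed of lamp below 0.01 m/s and contact force between the fingers and lamp below 0.05 N and distance of each of bottle_blue, bottle_green, cap_maroon, cap_green from where it was at the start of the episode below 0.02 m and angle between each of bottle_blue, bottle_green, cap_maroon, cap_green's own z axis and vertical below 0.15 rad); the robot touches nothing.
It fails at once if the lamp is pressed onto the front pad with more than 20 N (contact force between lamp and pad_front above 20 N).
It fails at once if the lamp is pressed onto the rear pad with more than 20 N (contact force between lamp and pad_rear above 20 N).
It fails at once if the lamp is pushed against the dock or its contact with more than 15 N (contact force between lamp and dock above 15 N).
It fails at once if a bottle or a loose cap is knocked over or shoved more than 50 mm (angle between any of bottle_blue, bottle_green, cap_maroon, cap_green's own z axis and vertical above 0.5 rad or distance of any of bottle_blue, bottle_green, cap_maroon, cap_green from where it was at the start of the episode above 0.05 m).
It also fails if it takes over 72 s, if anything falls off the work surface, if the arm or the gripper's body presses on something with over 40 N, if the wrist force passes 120 N, or if a joint passes its speed limit or range.

ROBOT

A 6-joint arm with a two-finger parallel gripper is mounted at the origin on the work surface. World frame = base frame: x ahead of the robot, y to its left, z up, the work surface at z = 0. Lengths are in m, angles in rad, forces in N, time in s.
With the tool pointing down it reaches from about 0.375 to 0.975 m from the base axis. Payload 3.8 kg.
Tool frame: the origin (TCP) lies midway between the tips of the shut fingers; the grasp point (between the pads) lies 19 mm behind it; z points along the fingers, y is the line along which they close (so a half turn about z gives the same grasp; the last joint's range is limited). The gripper opens to 85 mm and grips with 20 to 120 N. Pads are 22 mm wide; open, the fingers measure 114 mm over their backs; the gripper's body (76 mm by 85 mm) begins 54 mm behind the grasp point. The pads swing forward as they close: fully open they stand 13 mm farther back than shut.
Start: joints at [-1.269, 0.264, 1.604, -0, 1.274, -0.037], TCP at [0.224, -0.637, 0.231] pointing down, gripper open.
Joint ranges: [-2.63, 2.63], [-0.94, 2.18], [0.31, 2.57], [-1.31, 4.45], [0, 2.66], [-2.55, 2.55]. Speed limits (rad/s): [2.57, 2.57, 3.14, 3.14, 3.14, 3.14].

INTERFACE

Orientations are given as a rotation vector (axis times angle).
In Python, from workcell import bot gives the robot as it stands.
- The arm moves only by the tool jog_arm, never from a script. Its argument "motion" is a list of rows, each a list of 5 numbers: the opening, from -1 (shut) to 1 (fully open), then the shift along the tool's x, y, z in mm, then the turn about the tool's z in degrees. In form: [[claw, x, y, z, twist], ...]. A call has 1 to 10 rows; each row shifts and turns the commanded pose from where the row before left it, along the tool's axes as they then stand; what a row does not reach is not made up. A row lasts 1/12 s, in which the tool goes at most 41.7 mm and 7.16 degrees, less where a joint would pass 70% of its speed; a pose out of reach is approached as far as the arm can. A call with a gripper value outside its range is refused whole. The fingers move at their own pace and stop on an object; "force" is the grip in N (left out, the last holds). Time passes only in rows, so rows that do not move let the fingers close. It gives the time, the measured TCP pose, the force, the opening and the grip force at its end, in the units of the state.
- bot.read_state(): the state, without advancing time (a new reading comes with each control period).
- bot.read_camera(name): name is "side" or "top"; returns (picture, depth): 480x640x3 uint8, red, green, blue; 480x640 float32, m along the optical axis (not along the pixel's ray), 0 where there is no reading.
- bot.get_calibration(name): a dict with "vfov" (degrees; the focal length in pixels is half the picture's height over the tangent of half this angle, whatever the lens; pixels are square), "cx", "cy" (the principal point, pixels), "rvec" (rotation vector, rad) and "tvec" (3), from world to camera coordinates, as OpenCV has them. Camera axes: x right, y down, z forward; pixel columns grow to the right and rows downward; lengths in m; the calibration is good to about 2 mm. A picture is of the moment at which its call begins. get_calibration takes no time and is no camera call.
- bot.finish_job(): hands the job in; it is judged then, once.
The state is a dict: "time": time; "q": joint angles; "joint_vel": joint speeds; "joint_torque": joint torques, N m; "tool_pos": TCP position; "tcp_rot": TCP orientation; "wrist_force": force on the tool from outside, world axes, zero at the start; "torque": the same for the moment, N m; "width": opening from 0.0 (shut) to 1.0 (fully open); "grip_force": force on a finger pad.
Only numpy, scipy, OpenCV 4.12 (cv2) and the standard library are available. Lean on these libraries where they do the work, as an engineer would, in place of code of your own. Each camera call takes 0.05 s, during which the arm holds its last target. There are 200 camera calls.

## Working session

There is one attempt and no reset: what is moved stays moved. The work goes in short steps, Python scripts to look and compute and a tool call to move; the robot and the scene stay as the last step left them, time stands still between calls to the robot, and variables do not carry over. Pictures are saved under pics/ and viewed, at most 10 in all, crops included, and the job is handed in when it is done.

Besides the shell and the picture viewer there is one more tool, called after "Emit:" as name([rows], argument=value, ...), one row to a line, values as JSON. jog_arm: Moves the arm, as the interface text tells. Its arguments: {"type":"object","properties":{"motion":{"type":"array"},"force":{"type":"number"}},"required":["motion"]}

```bash
mkdir -p pics
cat > h.py <<'E'
import numpy as np,cv2
from workcell import bot
def cam(n):
    c=bot.get_calibration(n); f=240/np.tan(np.radians(c['vfov'])/2)
    R=cv2.Rodrigues(np.array(c['rvec'],float))[0]; return f,c['cx'],c['cy'],R,np.array(c['tvec'],float)
def grab(n):
    p,d=bot.read_camera(n); np.savez('last_%s.npz'%n,p=p,d=d); return p,d
def cloud(n,d):
    f,cx,cy,R,t=cam(n); v,u=np.mgrid[:480,:640]
    P=np.stack([(u-cx)/f*d,(v-cy)/f*d,d],-1); return (P-t)@R
def proj(n,X):
    f,cx,cy,R,t=cam(n); P=np.asarray(X)@R.T+t; return np.stack([f*P[...,0]/P[...,2]+cx,f*P[...,1]/P[...,2]+cy],-1)
def save(n,p): cv2.imwrite('pics/'+n,cv2.cvtColor(p,cv2.COLOR_RGB2BGR))
E
python3 - <<'E'
from h import *
for n in('side','top'):
    p,d=grab(n); save(n+'0.png',p); print(n,bot.get_calibration(n),(d>0).mean())
s=bot.read_state(); print(s)
E
```

```text
side {'vfov': 57.75560686379551, 'cx': 318.73667988279317, 'cy': 242.7750268131782, 'rvec': array([ 0.09289288, -2.70694033,  1.47462175]), 'tvec': array([0.51784354, 0.10095725, 0.96481371])} 0.996083984375
top {'vfov': 53.074186612315394, 'cx': 315.0197351684795, 'cy': 238.7075737734385, 'rvec': array([ 2.19482585, -2.00894953,  0.21306989]), 'tvec': array([-0.02767768,  0.51600885,  0.96018014])} 0.9961490885416666
{'time': 0.1, 'q': array([-1.26889511e+00,  2.64717533e-01,  1.60524643e+00, -3.10127258e-05,
        1.27369657e+00, -3.69366042e-02]), 'joint_vel': array([-0.00065068, -0.00280523, -0.00415907, -0.00182644, -0.00091573,
        0.00031732]), 'joint_torque': array([ 1.65708316e-03, -5.16706073e+01, -3.68590736e+01,  3.79096468e-05,
        6.24769338e-03, -7.30884085e-05]), 'tool_pos': array([ 0.22413186, -0.63599887,  0.2300549 ]), 'tcp_rot': array([-3.09459520e+00, -5.29371843e-01,  4.74920482e-04]), 'wrist_force': array([ 0.868466  ,  0.69739133, -0.70883553]), 'torque': array([ 0.00125672, -0.03994676,  0.02130908]), 'grip_force': 0.0, 'width': 0.998066779607984}
```

View pics/top0.png

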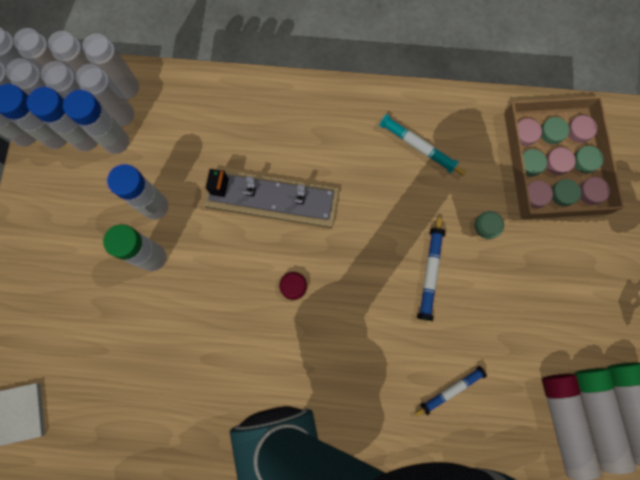

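View pics/side0.png

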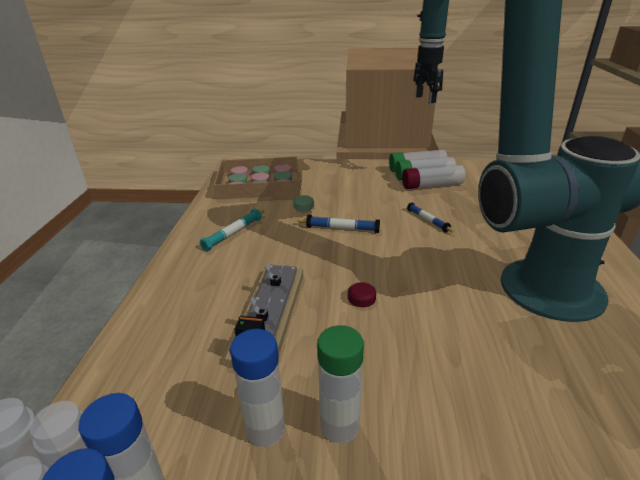

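Top view candidates for the lamp are the turquoise one (421,145), the large blue one (432,270, brass nose up at 437,225) and the small blue one (452,390). I choose the large blue one. The cradle is at (272,197) with its dock at the left (217,182), the bottles are at (140,190) and (135,247), and the caps at (292,286) and (489,224).

Run:
```python
from h import *
L={n:np.load('last_%s.npz'%n) for n in('side','top')}
C={n:cloud(n,L[n]['d']) for n in L}
for n,pts in dict(top=[(432,270),(437,222),(426,317),(421,145),(452,390),(250,185),(301,192),(217,182),(272,197),(292,286),(489,224),(127,180),(122,240),(336,225),(400,330)],side=[(343,224),(310,222),(377,226),(275,280),(262,312),(250,324),(362,292)]).items():
    for u,v in pts: print(n,u,v,C[n][v,u].round(3))
# lamp points
for n,(u0,u1,v0,v1) in dict(top=(405,460,208,330),side=(298,388,208,240)).items():
    P=C[n][v0:v1,u0:u1].reshape(-1,3); P=P[(P[:,2]>.012)&(P[:,2]<.06)]
    c=P[:,:2].mean(0); _,_,V=np.linalg.svd(P[:,:2]-c); a=V[0]; s=(P[:,:2]-c)@a; w=(P[:,:2]-c)@V[1]
    print(n,len(P),c,a,np.percentile(s,[0,1,99,100]),np.percentile(w,[0,2,98,100]),np.percentile(P[:,2],[1,50,98,100]), c+a*s.min(),c+a*s.max())
    for lo,hi in[(-.12,-.06),(-.033,.033),(.06,.12)]:
        m=(s>lo)&(s<hi); print('  z95',np.percentile(P[m,2],95),w[m].mean())
t=L['top']['p'][150:240,195:350]; S=L['top']['p'][205:330,405:465]
a=cv2.resize(t,None,fx=4,fy=4,interpolation=cv2.INTER_CUBIC); b=cv2.resize(S,None,fx=2.88,fy=2.88); b=cv2.resize(b,(173,360))
save('crop1.png',np.hstack([a,b]))
save('crop2.png',cv2.resize(L['side']['p'][255:360,225:315],(514,600),interpolation=cv2.INTER_CUBIC))
```

```text
top 432 270 [ 0.476 -0.236  0.03 ]
top 437 222 [ 0.585 -0.246  0.02 ]
top 426 317 [ 0.375 -0.226  0.036]
top 421 145 [ 0.759 -0.201  0.029]
top 452 390 [ 0.233 -0.288  0.024]
top 250 185 [0.623 0.169 0.055]
top 301 192 [0.616 0.057 0.057]
top 217 182 [0.613 0.234 0.085]
top 272 197 [0.605 0.121 0.037]
top 292 286 [0.416 0.058 0.026]
top 489 224 [ 0.589 -0.358  0.026]
top 127 180 [0.568 0.376 0.192]
top 122 240 [0.455 0.368 0.186]
top 336 225 [ 0.564 -0.025 -0.002]
top 400 330 [ 0.345 -0.181 -0.005]
side 343 224 [ 0.471 -0.226  0.021]
side 310 222 [ 0.562 -0.234  0.02 ]
side 377 226 [ 0.38  -0.215  0.024]
side 275 280 [0.607 0.067 0.05 ]
side 262 312 [0.614 0.173 0.054]
side 250 324 [0.62  0.241 0.087]
side 362 292 [0.421 0.068 0.027]
top 1265 [ 0.47413941 -0.23720242] [-0.99428996  0.10671214] [-0.12163704 -0.11741623  0.10282325  0.10351253] [-0.01661892 -0.01242832  0.01460857  0.02060465] [0.01487444 0.02613515 0.03261493 0.0359355 ] [ 0.59508189 -0.25018257] [ 0.37121794 -0.22615637]
  z95 0.031934958648064636 6.625239523404637e-06
  z95 0.030198500199411085 -9.66486855650628e-06
  z95 0.03242728156411037 -8.332039790506298e-07
side 686 [ 0.47912297 -0.231616  ] [-0.99360574  0.11290538] [-0.12000948 -0.11619151  0.10345729  0.10473946] [-0.01885983 -0.01388688  0.00883536  0.01156399] [0.01233242 0.02409972 0.03284257 0.03539407] [ 0.59836507 -0.24516571] [ 0.37505324 -0.21979035]
  z95 0.03280925202883745 -9.165572893551068e-05
  z95 0.030444675987093592 0.00036889001134803755
  z95 0.03262796966388519 -0.00028564935920219594
```

View pics/crop1.png

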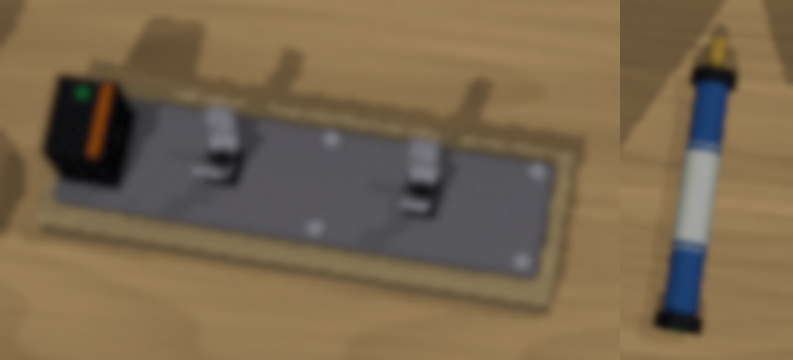

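View pics/crop2.png

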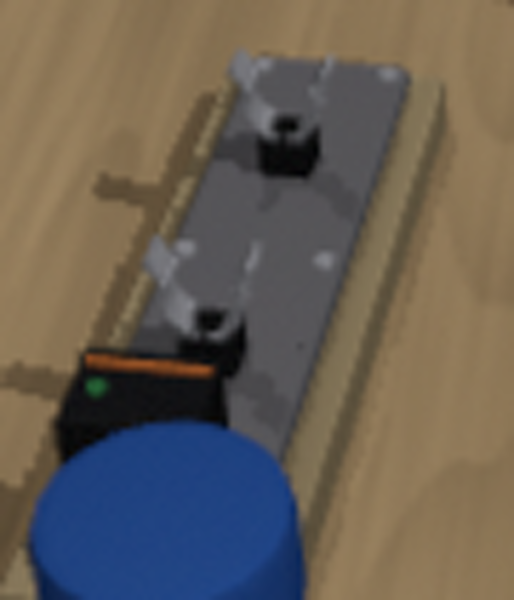

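The crop confirms the large blue lamp, with its brass nose at the upper end in the picture. The cradle has its dock at the left and two clips. Next I measure the cradle accurately.

Run:
```python
from h import *
L={n:np.load('last_%s.npz'%n) for n in('side','top')}
for n,(u0,u1,v0,v1) in dict(top=(190,350,150,240),side=(220,320,255,365)).items():
    p=L[n]['p'][v0:v1,u0:u1]; X=cloud(n,L[n]['d'])[v0:v1,u0:u1]
    hsv=cv2.cvtColor(p,cv2.COLOR_RGB2HSV)
    print(n,'bench z',np.median(X[...,2][(abs(X[...,2])<.012)]))
    pl=(hsv[...,1]<60)&(X[...,2]>.025)&(X[...,2]<.048)
    print(' plate z',np.median(X[pl][:,2]),X[pl][:,2].std(),pl.sum())
    lab=cv2.connectedComponents(pl.astype(np.uint8))[1]; k=np.bincount(lab[lab>0]).argmax(); m=lab==k
    Q=X[m][:,:2].astype(np.float32)
    (c,sz,an)=cv2.minAreaRect(Q*1000); print(' plate rect',c,sz,an)
    dk=(hsv[...,2]<250)&(X[...,2]>.078)&(X[...,2]<.1)
    D=X[dk]; print(' dock z',np.median(D[:,2]),len(D), cv2.minAreaRect((D[:,:2]*1000).astype(np.float32)))
    cl=(X[...,2]>.048)&(X[...,2]<.1); 
    cl&=(~dk)
    nn,lb,st,ce=cv2.connectedComponentsWithStats(cl.astype(np.uint8))
    for i in range(1,nn):
        if st[i,4]>8:
            K=X[lb==i]; print(' blob',st[i,4],K.mean(0).round(4),K.min(0).round(3),K.max(0).round(3))
    bl=(X[...,2]>.014)&(X[...,2]<.1); nn,lb,st,_=cv2.connectedComponentsWithStats(bl.astype(np.uint8)); i=st[1:,4].argmax()+1
    B=X[lb==i]; print(' block rect',cv2.minAreaRect((B[:,:2]*1000).astype(np.float32)))
```

```text
top bench z -0.0006110868314925659
 plate z 0.03399524341544112 0.0026286948576967465 2961
 plate rect (610.6676635742188, 123.814453125) (269.7274475097656, 67.42373657226562) 85.83348083496094
 dock z 0.08572356013345149 413 ((611.9490356445312, 154.13223266601562), (205.07862854003906, 46.1019172668457), 84.44693756103516)
 blob 130 [0.6096 0.2308 0.0621] [0.597 0.219 0.048] [0.641 0.257 0.077]
 blob 108 [0.6191 0.1665 0.0585] [0.6   0.158 0.048] [0.633 0.176 0.078]
 blob 105 [0.6105 0.0576 0.0594] [0.589 0.05  0.048] [0.622 0.067 0.078]
 block rect ((611.2665405273438, 124.01200866699219), (290.09912109375, 91.40873718261719), 85.76422119140625)
side bench z 0.000686520129849983
 plate z 0.03523811716228517 0.002339664048624314 1538
 plate rect (611.4102783203125, 98.397216796875) (217.32168579101562, 65.55561065673828) 85.60237884521484
 dock z 0.087001883708485 416 ((614.150146484375, 153.78399658203125), (207.37808227539062, 44.445289611816406), 84.4151611328125)
 blob 114 [0.611  0.0603 0.0592] [0.594 0.049 0.048] [0.625 0.069 0.078]
 blob 146 [0.6191 0.1697 0.0592] [0.602 0.158 0.048] [0.632 0.179 0.078]
 blob 14 [0.6002 0.2294 0.0702] [0.6   0.223 0.062] [0.601 0.24  0.077]
 blob 12 [0.6431 0.254  0.0748] [0.639 0.253 0.069] [0.646 0.256 0.078]
 block rect ((613.363525390625, 119.06515502929688), (277.8578796386719, 90.5708236694336), 85.79048156738281)
```

```bash
cat >> h.py <<'E'
def to(x,y,z,ang):
    """remaining shift in tool axes (mm) and twist (deg) for a tool-down target with tool x at world angle ang"""
    s=bot.read_state(); R=cv2.Rodrigues(s['tcp_rot'])[0]
    d=R.T@(np.array([x,y,z])-s['tool_pos'])*1000
    a=np.degrees(np.arctan2(R[1,0],R[0,0])); tw=-((ang-a+180)%360-180)
    print('t',round(s['time'],2),'pos',s['tool_pos'].round(4),'ang',a.round(2),'tilt',R[:,2].round(4),'F',s['wrist_force'].round(2),'T',s['torque'].round(2),'w',round(s['width'],3))
    print('shift',d.round(1),'twist',round(tw,1)); return d,tw
E
python3 -c "
from h import *
to(.472,-.235,.100,-6.3)
L={n:np.load('last_%s.npz'%n) for n in('side','top')}
# dock top face fit
for n in L:
    X=cloud(n,L[n]['d']).reshape(-1,3); m=(X[:,2]>.08)&(X[:,2]<.092)&(abs(X[:,0]-.61)<.05)&(X[:,1]>.205)&(X[:,1]<.28)
    print(n,m.sum(),cv2.minAreaRect((X[m][:,:2]*1000).astype(np.float32)),X[m].mean(0))
"
```

```text
t 0.1 pos [ 0.2241 -0.636   0.2301] ang 19.41 tilt [-6.e-04  2.e-03 -1.e+00] F [ 0.87  0.7  -0.71] T [ 0.   -0.04  0.02] w 0.998
shift [ 367.1 -295.5  130.7] twist 25.7
side 358 ((622.5866088867188, 238.6876678466797), (36.36566162109375, 44.359527587890625), 86.01870727539062) [0.62348541 0.2392209  0.08704891]
top 350 ((620.1106567382812, 238.3272705078125), (35.8649787902832, 45.94140625), 84.05838012695312) [0.61934321 0.23785072 0.08596935]
```

Emit:
jog_arm([
  [1, 20, -16, 0, 0],
  [1, 30, -24, 0, 0],
  [1, 33, -26, 0, 0],
  [1, 33, -26, 0, 0],
  [1, 33, -26, 5, 0],
  [1, 33, -26, 5, 0],
  [1, 33, -26, 10, 0],
  [1, 33, -26, 10, 0],
  [1, 33, -26, 10, 0],
  [1, 33, -26, 10, 0],
], force=60)

```text
time: 0.93
tool_pos: [0.4342, -0.303, 0.1822]
tcp_rot: [-3.097, -0.529, 0.0]
wrist_force: [0.5, -0.2, 0.3]
width: 0.996
grip_force: 0.0
```

Emit:
jog_arm([
  [1, 30, -24, 10, 0],
  [1, 20, -16, 10, 0],
  [1, 3, -8, 10, 0],
  [1, 0, 0, 10, 6],
  [1, 0, 0, 10, 6],
  [1, 0, 0, 10, 6],
  [1, 0, 0, 10, 6],
  [1, 0, 0, 0, 1.7],
  [1, 0, 0, 0, 0],
  [1, 0, 0, 0, 0],
])

```text
time: 1.77
tool_pos: [0.4673, -0.2425, 0.1124]
tcp_rot: [-3.137, 0.171, 0.001]
wrist_force: [0.0, -0.8, -0.2]
width: 0.999
grip_force: 0.0
```

```bash
python3 -c "
from h import *
to(.472,-.235,.002,-6.3)"
```

```text
t 1.77 pos [ 0.4673 -0.2425  0.1124] ang -6.25 tilt [-8.e-04  2.e-04 -1.e+00] F [ 0.02 -0.85 -0.2 ] T [ 0.01 -0.03  0.01] w 0.999
shift [  4.   -7.9 110.4] twist 0.1
```

Emit:
jog_arm([
  [1, 4, -8, 15, 0],
  [1, 0, 0, 20, 0],
  [1, 0, 0, 20, 0],
  [1, 0, 0, 20, 0],
  [1, 0, 0, 15, 0],
  [1, 0, 0, 10, 0],
  [1, 0, 0, 6, 0],
  [1, 0, 0, 2, 0],
  [1, 0, 0, 0, 0],
  [1, 0, 0, 0, 0],
])

```text
time: 2.6
tool_pos: [0.4735, -0.2351, 0.0057]
tcp_rot: [3.136, -0.172, 0.002]
wrist_force: [1.6, -0.1, 0.2]
width: 0.996
grip_force: 0.0
```

Emit:
jog_arm([
  [-1, 0, 0, 0, 0],
  [-1, 0, 0, 0, 0],
  [-1, 0, 0, 0, 0],
  [-1, 0, 0, 0, 0],
  [-1, 0, 0, 0, 0],
  [-1, 0, 0, 0, 0],
  [-1, 0, 0, 0, 0],
  [-1, 0, 0, 0, 0],
])

```text
time: 3.27
tool_pos: [0.4734, -0.2352, 0.0057]
tcp_rot: [3.136, -0.172, 0.002]
wrist_force: [-1.9, -1.8, 4.7]
width: 0.282
grip_force: 59.0
```

Emit:
jog_arm([
  [-1, 0, 0, -5, 0],
  [-1, 0, 0, -15, 0],
  [-1, 0, 0, -25, 0],
  [-1, 0, 0, -30, 0],
  [-1, 0, 0, -30, 0],
  [-1, 0, 0, -25, 0],
  [-1, 0, 0, -10, 0],
  [-1, 0, 0, 0, 0],
])

```text
time: 3.93
tool_pos: [0.4744, -0.2354, 0.1475]
tcp_rot: [3.135, -0.172, 0.008]
wrist_force: [0.2, -0.4, -2.0]
width: 0.28
grip_force: 59.1
```

```bash
python3 -c "
from h import *
to(.6114,.0926,.145,85.7)"
```

```text
t 3.93 pos [ 0.4744 -0.2354  0.1475] ang -6.29 tilt [ 0.0047 -0.0023 -1.    ] F [ 0.16 -0.37 -1.98] T [-0.04  0.01 -0.01] w 0.28
shift [ 100.2 -341.     2.4] twist -92.0
```

Emit:
jog_arm([
  [-1, 4, -12, 0, 0],
  [-1, 6, -22, 0, 0],
  [-1, 9, -30, 0, 0],
  [-1, 9, -30, 0, 0],
  [-1, 9, -30, 0, 0],
  [-1, 9, -30, 0, 0],
  [-1, 9, -30, 0, 0],
  [-1, 9, -30, 0, 0],
  [-1, 9, -30, 0, 0],
  [-1, 9, -30, 0, 0],
])

```text
time: 4.77
tool_pos: [0.5823, 0.0311, 0.1412]
tcp_rot: [-3.137, 0.172, 0.009]
wrist_force: [1.3, -1.4, -2.5]
width: 0.277
grip_force: 59.2
```

Emit:
jog_arm([
  [-1, 9, -30, 0, 0],
  [-1, 6, -22, 0, 0],
  [-1, 3, -12, 0, -3],
  [-1, 0, 0, 0, -6],
  [-1, 0, 0, 0, -7],
  [-1, 0, 0, 0, -7],
  [-1, 0, 0, 0, -7],
  [-1, 0, 0, 0, -7],
  [-1, 0, 0, 0, -7],
  [-1, 0, 0, 0, -7],
])

```text
time: 5.6
tool_pos: [0.6066, 0.0911, 0.1409]
tcp_rot: [-2.9, -1.203, 0.009]
wrist_force: [-0.1, -0.1, -2.6]
width: 0.277
grip_force: 59.2
```

Emit:
jog_arm([
  [-1, 0, 0, 0, -7],
  [-1, 0, 0, 0, -7],
  [-1, 0, 0, 0, -7],
  [-1, 0, 0, 0, -7],
  [-1, 0, 0, 0, -6],
  [-1, 0, 0, 0, -5],
  [-1, 0, 0, 0, -2],
  [-1, 0, 0, 0, 0],
  [-1, 0, 0, 0, 0],
])

```text
time: 6.35
tool_pos: [0.6073, 0.0908, 0.1419]
tcp_rot: [-2.302, -2.134, 0.006]
wrist_force: [0.6, -0.3, -2.3]
width: 0.282
grip_force: 59.2
```

Run:
```python
from h import *
to(.6114,.0926,.115,85.7)
for n in('side','top'):
    p,d=grab(n); save(n+'1.png',p)
    X=cloud(n,d); ok=(abs(X[...,0]-.61)<.07)&(abs(X[...,1]-.1)<.18)
    hsv=cv2.cvtColor(p,cv2.COLOR_RGB2HSV)
    for nm,m in dict(brass=(hsv[...,0]>13)&(hsv[...,0]<32)&(hsv[...,1]>90)&(X[...,2]>.12),blue=(hsv[...,0]>105)&(hsv[...,0]<125)&(hsv[...,1]>120)&(X[...,2]>.12)&(X[...,2]<.185)).items():
        K=X[m&ok]
        if len(K): print(n,nm,len(K),K.mean(0).round(4),K.min(0).round(4),K.max(0).round(4))
```

```text
t 6.35 pos [0.6073 0.0908 0.1419] ang 85.66 tilt [-4.8e-03 -2.0e-04 -1.0e+00] F [ 0.61 -0.32 -2.33] T [-0.04 -0.   -0.01] w 0.282
shift [ 2.1  4.1 26.9] twist -0.0
side brass 174 [0.6215 0.1708 0.1708] [ 0.5627 -0.0098  0.1377] [0.6743 0.2172 0.2921]
side blue 227 [0.6064 0.1354 0.1621] [0.5897 0.0014 0.1492] [0.6214 0.1812 0.1696]
top brass 139 [0.5979 0.038  0.433 ] [ 0.5404 -0.0106  0.1475] [0.6334 0.1575 0.5331]
top blue 191 [0.5973 0.0185 0.163 ] [0.5871 0.0011 0.1538] [0.6086 0.0357 0.17  ]
```

View pics/side1.png

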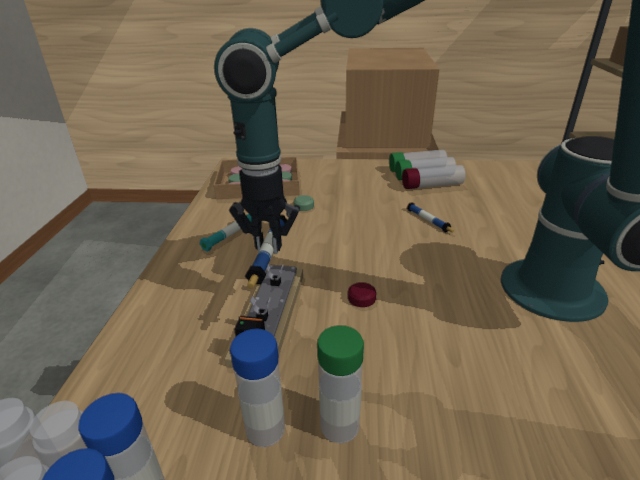

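View pics/top1.png

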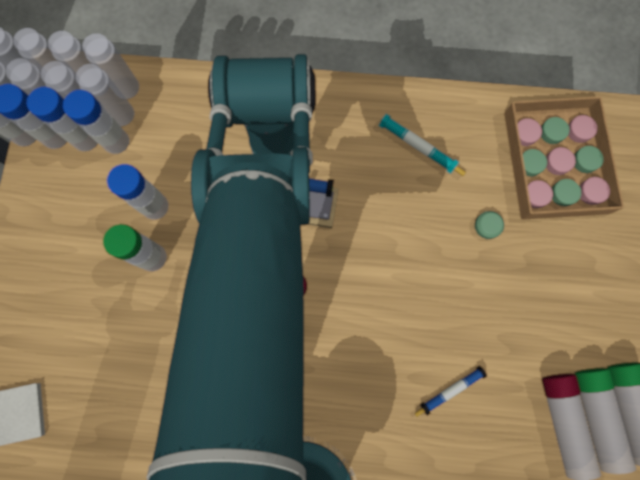

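Side view shows the lamp held at (262,258), nose at (254,281) over the cradle. The top view sees only the tail (322,187). I measure the lamp in the hand.

Run:
```python
from h import *
def rep(nm,K,o=np.array([.6115,.1132]),d=np.array([.0752,.9972])):
    r=K[:,:2]-o; y=r@d; x=r@np.array([d[1],-d[0]]); z=K[:,2]
    print(nm,len(K),'y',np.percentile(y,[0,2,98,100]).round(4),'x',np.percentile(x,[2,50,98]).round(4),'z',np.percentile(z,[2,50,98]).round(4)); return x,y,z
L={n:np.load('last_%s.npz'%n) for n in('side','top')}
X=cloud('side',L['side']['d'])[225:300,235:290].reshape(-1,3)
X=X[(X[:,2]>.125)&(X[:,2]<.185)&(abs(X[:,0]-.61)<.04)&(X[:,1]>.12)]
x,y,z=rep('side front',X)
for a in np.arange(.01,.13,.01):
    m=(y>a)&(y<a+.01)
    if m.sum()>3: print(round(a,2),m.sum(),'x',x[m].min().round(4),x[m].max().round(4),'z',z[m].min().round(4),z[m].max().round(4))
X=cloud('top',L['top']['d'])[165:215,295:345].reshape(-1,3)
X=X[(X[:,2]>.125)&(X[:,2]<.19)&(X[:,1]<.05)]
x,y,z=rep('top tail',X)
for a in np.arange(-.14,-.05,.01):
    m=(y>a)&(y<a+.01)
    if m.sum()>3: print(round(a,2),m.sum(),'x',x[m].min().round(4),x[m].max().round(4),'z',z[m].min().round(4),z[m].max().round(4))
```

```text
side front 581 y [0.0061 0.0087 0.1027 0.104 ] x [-0.0172 -0.0053  0.0121] z [0.1429 0.1604 0.1691]
0.01 52 x -0.0141 0.0087 z 0.1485 0.1673
0.02 44 x -0.0137 0.0083 z 0.15 0.1667
0.03 47 x -0.0139 0.0093 z 0.1484 0.1669
0.04 49 x -0.0144 0.0096 z 0.1492 0.1667
0.05 45 x -0.0147 0.0096 z 0.1532 0.1665
0.06 34 x -0.0183 0.0154 z 0.1546 0.1698
0.07 201 x -0.0198 0.0167 z 0.1377 0.1698
0.08 29 x -0.0079 0.0043 z 0.15 0.1609
0.09 29 x -0.0077 0.0039 z 0.1497 0.1598
0.1 36 x -0.0073 0.0039 z 0.1474 0.1594
top tail 347 y [-0.1237 -0.1231 -0.079  -0.0767] x [-0.0193 -0.0064  0.0109] z [0.1512 0.1632 0.1703]
-0.13 38 x -0.02 0.0153 z 0.1474 0.1693
-0.12 86 x -0.0215 0.0144 z 0.1514 0.1711
-0.11 71 x -0.0157 0.0095 z 0.1494 0.17
-0.1 68 x -0.0164 0.0091 z 0.1491 0.1668
-0.09 70 x -0.0159 0.0086 z 0.1478 0.168
-0.08 14 x -0.0115 0.0079 z 0.1598 0.1663
```

Emit:
jog_arm([
  [-1, 1.5, 3.3, 4, 0],
  [-1, 0, 0, 10, 0],
  [-1, 0, 0, 14, 0],
  [-1, 0, 0, 14, 0],
  [-1, 0, 0, 9, 0],
  [-1, 0, 0, 5, 0],
  [-1, 0, 0, 2, 0],
  [-1, 0, 0, 0, 0],
  [-1, 0, 0, 0, 0],
  [-1, 0, 0, 0, 0],
], force=60)

```text
time: 7.28
tool_pos: [0.6133, 0.0917, 0.0877]
tcp_rot: [2.302, 2.136, 0.002]
wrist_force: [-0.3, -0.9, -1.8]
width: 0.284
grip_force: 59.2
```

```bash
cat >> h.py <<'E'
O=np.array([.6115,.1132]);D=np.array([.0752,.9972])
def local(K):
    r=K[:,:2]-O; return r@np.array([D[1],-D[0]]),r@D,K[:,2]
E
python3 - <<'E'
from h import *
to(.6103,.0925,.054,85.7)
p,d=grab('side'); save('side2.png',cv2.resize(p[215:365,190:340],(600,600),interpolation=cv2.INTER_CUBIC))
X=cloud('side',d).reshape(-1,3); hs=cv2.cvtColor(p,cv2.COLOR_RGB2HSV).reshape(-1,3)
x,y,z=local(X); m=(abs(x)<.06)&(y>-.03)&(y<.17)&(z>.05)
for a in np.arange(.0,.15,.01):
    k=m&(y>a)&(y<a+.01)
    if k.sum()>3: print(round(a,2),k.sum(),'x',x[k].min().round(4),x[k].max().round(4),'z',z[k].min().round(4),z[k].max().round(4))
E
```

```text
t 7.28 pos [0.6133 0.0917 0.0877] ang 85.71 tilt [ 1.7e-03  2.0e-04 -1.0e+00] F [-0.29 -0.91 -1.75] T [-0.05  0.    0.03] w 0.284
shift [ 0.5 -3.1 33.7] twist 0.0
0.0 1128 x -0.0299 0.0366 z 0.0964 0.4764
0.01 1966 x -0.0596 0.0292 z 0.0968 0.4831
0.02 512 x -0.06 0.0284 z 0.0966 0.481
0.03 1209 x -0.0522 0.0365 z 0.0952 0.4801
0.04 1455 x -0.0301 0.0365 z 0.0517 0.4747
0.05 109 x -0.0172 0.0155 z 0.0503 0.427
0.06 76 x -0.0164 0.0184 z 0.05 0.1159
0.07 191 x -0.0138 0.0218 z 0.0838 0.1166
0.08 24 x -0.0018 0.0085 z 0.0991 0.1064
0.09 31 x -0.002 0.0096 z 0.0973 0.1055
0.1 48 x -0.0204 0.0226 z 0.0622 0.1059
0.11 110 x -0.0209 0.023 z 0.0613 0.0897
0.12 109 x -0.0203 0.0236 z 0.0725 0.0898
0.13 99 x -0.0204 0.0236 z 0.0832 0.0896
0.14 61 x -0.0015 0.0234 z 0.069 0.0886
```

View pics/side2.png

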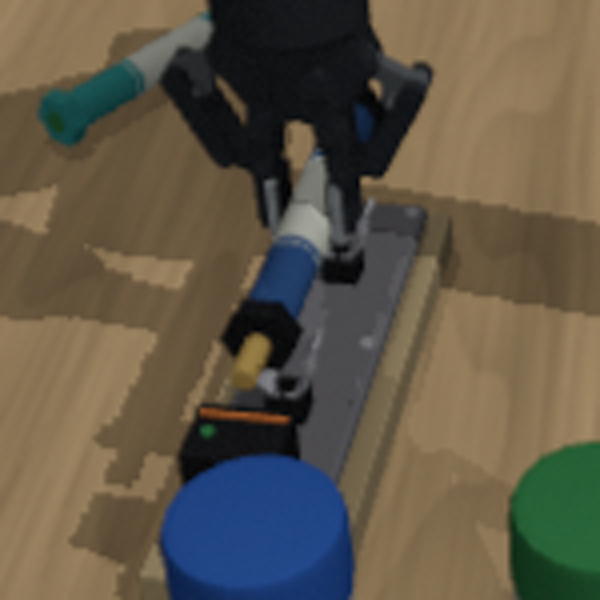

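Nose centre is about 2 mm off to +x relative to the dock. I correct that, then descend.

Emit:
jog_arm([
  [-1, 0, -2.3, 2, 0],
  [-1, 0, 0, 4, 0],
  [-1, 0, 0, 3, 0],
  [-1, 0, 0, 1, 0],
  [-1, 0, 0, 0, 0],
  [-1, 0, 0, 0, 0],
])

```text
time: 7.83
tool_pos: [0.6101, 0.0918, 0.0766]
tcp_rot: [-2.303, -2.137, 0.001]
wrist_force: [-0.0, 0.7, -2.3]
width: 0.284
grip_force: 59.2
```

```bash
cat > m.py <<'E'
from h import *
def meas():
    to(.6114,.0925,.054,85.7)
    p,d=grab('side'); X=cloud('side',d).reshape(-1,3); x,y,z=local(X)
    f,cx,cy,R,t=cam('side'); hs=cv2.cvtColor(p,cv2.COLOR_RGB2HSV).reshape(-1,3)
    m=(abs(x)<.03)&(hs[:,0]>12)&(hs[:,0]<32)&(hs[:,1]>90)&(z>.055)&(y>.065)&(y<.112)
    if m.sum(): print('brass',m.sum(),'x',np.percentile(x[m],[3,97]).round(4),'ymax',y[m].max().round(4),'z',np.percentile(z[m],[3,97]).round(4))
    m=(abs(x)<.03)&(hs[:,0]>100)&(hs[:,0]<128)&(hs[:,1]>110)&(z>.055)&(y>.02)&(y<.08)
    if m.sum(): print('blue',m.sum(),'x',np.percentile(x[m],[3,97]).round(4),'y',y[m].max().round(4),'zmax',np.percentile(z[m],97).round(4))
    m=(abs(x)<.03)&(z>.08)&(z<.095)&(y>.109)&(y<.145); print('dock x',np.percentile(x[m],[3,97]).round(4),'ymin',y[m].min().round(4))
    return p
E
python3 -c "
from m import *
meas()"
```

```text
t 7.83 pos [0.6101 0.0918 0.0766] ang 85.71 tilt [-5.e-04 -0.e+00 -1.e+00] F [-0.02  0.72 -2.27] T [0.01 0.01 0.02] w 0.284
shift [ 0.8  1.3 22.6] twist 0.0
brass 121 x [-0.0054  0.0175] ymax 0.1108 z [0.0773 0.0979]
blue 192 x [-0.0114  0.0082] y 0.0699 zmax 0.1028
dock x [-0.0201  0.0224] ymin 0.1091
```

Emit:
jog_arm([
  [-1, 0.5, 1.2, 2, 0],
  [-1, 0, 0, 2, 0],
  [-1, 0, 0, 2, 0],
  [-1, 0, 0, 1, 0],
  [-1, 0, 0, 0, 0],
  [-1, 0, 0, 0, 0],
])

```text
time: 8.38
tool_pos: [0.6113, 0.0923, 0.07]
tcp_rot: [-2.303, -2.136, 0.001]
wrist_force: [-2.6, 0.4, 1.4]
width: 0.281
grip_force: 59.5
```

Emit:
jog_arm([
  [-1, 0, 0, 1, 0],
  [-1, 0, 0, 1, 0],
  [-1, 0, 0, 0, 0],
  [-1, 0, 0, 0, 0],
])

```text
time: 8.72
tool_pos: [0.6115, 0.0923, 0.0688]
tcp_rot: [-2.303, -2.137, -0.0]
wrist_force: [-4.5, 0.2, 6.3]
width: 0.282
grip_force: 59.9
```

Emit:
jog_arm([
  [-1, 0, -0.8, 1, 0],
  [-1, 0, 0, 1, 0],
  [-1, 0, 0, 0, 0],
  [-1, 0, 0, 0, 0],
])

```text
time: 9.05
tool_pos: [0.6107, 0.0925, 0.0668]
tcp_rot: [-2.303, -2.136, -0.001]
wrist_force: [-4.2, -1.0, 6.1]
width: 0.281
grip_force: 60.1
```

```bash
python3 -c "
from m import *
meas()"
```

```text
t 9.05 pos [0.6107 0.0925 0.0668] ang 85.7 tilt [ 1.e-04  4.e-04 -1.e+00] F [-4.17 -0.99  6.11] T [ 0.16  0.62 -0.06] w 0.281
shift [ 0.1  0.7 12.8] twist 0.0
brass 97 x [-0.0057  0.017 ] ymax 0.111 z [0.0709 0.0879]
blue 192 x [-0.0108  0.0092] y 0.0705 zmax 0.0939
dock x [-0.0201  0.0227] ymin 0.1091
```

Emit:
jog_arm([
  [-1, 0, -1, 1, 0],
  [-1, 0, 0, 1, 0],
  [-1, 0, 0, 0, 0],
  [-1, 0, 0, 0, 0],
])

```text
time: 9.43
tool_pos: [0.6106, 0.0925, 0.0656]
tcp_rot: [2.303, 2.136, 0.003]
wrist_force: [-3.2, -0.0, 8.3]
width: 0.281
grip_force: 60.4
```

Emit:
jog_arm([
  [-1, 0, 0, 1, 0],
  [-1, 0, 0, 1, 0],
  [-1, 0, 0, 0, 0],
  [-1, 0, 0, 0, 0],
])

```text
time: 9.77
tool_pos: [0.6107, 0.0926, 0.0639]
tcp_rot: [2.303, 2.136, 0.003]
wrist_force: [-4.4, -0.7, 9.8]
width: 0.283
grip_force: 60.4
```

Emit:
jog_arm([
  [-1, 0, -0.8, 1, 0],
  [-1, 0, 0, 1, 0],
  [-1, 0, 0, 0, 0],
  [-1, 0, 0, 0, 0],
])

```text
time: 10.1
tool_pos: [0.6105, 0.0927, 0.0622]
tcp_rot: [2.302, 2.135, 0.005]
wrist_force: [-3.5, -0.3, 10.3]
width: 0.275
grip_force: 60.5
```

Emit:
jog_arm([
  [-1, 0, 0, 1, 0],
  [-1, 0, 0, 1, 0],
  [-1, 0, 0, 0, 0],
  [-1, 0, 0, 0, 0],
])

```text
time: 10.43
tool_pos: [0.6103, 0.0928, 0.0598]
tcp_rot: [2.303, 2.135, 0.005]
wrist_force: [-3.7, -0.1, 8.0]
width: 0.284
grip_force: 60.4
```

```bash
python3 -c "
from m import *
meas()"
```

```text
t 10.43 pos [0.6103 0.0928 0.0598] ang 85.68 tilt [ 3.1e-03  9.0e-04 -1.0e+00] F [-3.65 -0.14  7.97] T [ 0.33  0.45 -0.06] w 0.284
shift [-0.2  1.1  5.8] twist -0.0
brass 74 x [-0.0066  0.0071] ymax 0.1116 z [0.0669 0.0874]
blue 186 x [-0.011   0.0087] y 0.0708 zmax 0.0891
dock x [-0.0201  0.0226] ymin 0.1093
```

```bash
cat >> m.py <<'E'
def tail():
    p,d=grab('top'); X=cloud('top',d).reshape(-1,3); x,y,z=local(X); hs=cv2.cvtColor(p,cv2.COLOR_RGB2HSV).reshape(-1,3)
    b=(abs(x)<.03)&(hs[:,0]>100)&(hs[:,0]<128)&(hs[:,1]>110)&(z>.05)&(z<.13)
    for a in np.arange(-.12,.08,.02):
        m=b&(y>a)&(y<a+.02)
        if m.sum()>5: print('top blue y',a.round(2),m.sum(),'x',np.percentile(x[m],[3,97]).round(4),'z97',np.percentile(z[m],97).round(4))
    p=np.load('last_side.npz'); X=cloud('side',p['d']).reshape(-1,3); x,y,z=local(X); hs=cv2.cvtColor(p['p'],cv2.COLOR_RGB2HSV).reshape(-1,3)
    b=(abs(x)<.03)&(z>.05)&(z<.13)&(((hs[:,0]>100)&(hs[:,0]<128)&(hs[:,1]>110))|(hs[:,1]<40)&(hs[:,2]>90))
    for a in np.arange(-.0,.08,.01):
        m=b&(y>a)&(y<a+.01)
        if m.sum()>5: print('side y',a.round(2),m.sum(),'z97',np.percentile(z[m],97).round(4))
E
python3 -c "
from m import *
tail()"
```

```text
top blue y -0.12 62 x [-0.0129  0.0077] z97 0.0826
top blue y -0.1 106 x [-0.013   0.0069] z97 0.0835
top blue y -0.08 20 x [-0.0127  0.0082] z97 0.0824
side y -0.0 40 z97 0.0854
side y 0.01 13 z97 0.0853
side y 0.02 39 z97 0.086
side y 0.03 38 z97 0.0863
side y 0.04 53 z97 0.0864
side y 0.05 61 z97 0.0865
side y 0.06 27 z97 0.0904
```

Front is about 3 mm higher than the tail, so the front clip lags. I let go and regrip nearer the front to press it through.

Emit:
jog_arm([
  [0, 0, 0, 0, 0],
  [0, 0, 0, 0, 0],
  [0, 0, 0, 0, 0],
  [0, 8, 0, 0, 0],
  [0, 15, 0, 0, 0],
  [0, 7, 0, 0, 0],
  [0, 0, 0, 0, 0],
  [0, 0, 0, 0, 0],
])

```text
time: 11.2
tool_pos: [0.6111, 0.1234, 0.0577]
tcp_rot: [2.301, 2.139, -0.0]
wrist_force: [-0.0, -0.1, -0.3]
width: 0.501
grip_force: 0.0
```

```bash
python3 -c "
from m import *
meas();tail()"
```

```text
t 11.2 pos [0.6111 0.1234 0.0577] ang 85.82 tilt [-1.e-04 -1.e-04 -1.e+00] F [-0.05 -0.13 -0.33] T [ 0.03  0.01 -0.03] w 0.501
shift [-30.8   2.5   3.7] twist 0.1
brass 75 x [-0.0083  0.0062] ymax 0.1118 z [0.0662 0.0879]
blue 189 x [-0.0113  0.0083] y 0.0712 zmax 0.09
dock x [-0.0201  0.0231] ymin 0.109
top blue y -0.12 61 x [-0.0138  0.0063] z97 0.0833
top blue y -0.1 107 x [-0.0132  0.0067] z97 0.0823
top blue y -0.08 101 x [-0.0137  0.0071] z97 0.083
side y -0.0 39 z97 0.0856
side y 0.01 14 z97 0.085
side y 0.02 60 z97 0.0955
side y 0.03 43 z97 0.0861
side y 0.04 43 z97 0.086
side y 0.05 62 z97 0.0868
side y 0.06 30 z97 0.0905
```

Emit:
jog_arm([
  [-1, 0, 1, 0, 0],
  [-1, 0, 0, 0, 0],
  [-1, 0, 0, 0, 0],
  [-1, 0, 0, 0, 0],
  [-1, 0, 0, 0, 0],
  [-1, 0, 0, 0, 0],
])

```text
time: 11.8
tool_pos: [0.6122, 0.122, 0.0576]
tcp_rot: [2.303, 2.136, -0.0]
wrist_force: [1.4, 1.1, -1.3]
width: 0.287
grip_force: 58.9
```

Emit:
jog_arm([
  [-1, 0, 0, 1, 0],
  [-1, 0, 0, 1, 0],
  [-1, 0, 0, 0, 0],
  [-1, 0, 0, 0, 0],
])

```text
time: 12.13
tool_pos: [0.6123, 0.1222, 0.056]
tcp_rot: [2.303, 2.136, 0.0]
wrist_force: [0.7, -0.0, -1.0]
width: 0.281
grip_force: 59.2
```

```bash
python3 -c "
from m import *
meas();tail()"
```

```text
t 12.13 pos [0.6123 0.1222 0.056 ] ang 85.7 tilt [ 3.e-04  1.e-04 -1.e+00] F [ 0.7  -0.   -1.01] T [ 0.2   0.01 -0.14] w 0.281
shift [-29.7   1.4   2. ] twist 0.0
brass 71 x [-0.007   0.0066] ymax 0.1108 z [0.0665 0.0875]
blue 184 x [-0.011   0.0086] y 0.0696 zmax 0.0873
dock x [-0.0201  0.0228] ymin 0.109
top blue y -0.12 62 x [-0.0141  0.0064] z97 0.0787
top blue y -0.1 103 x [-0.0137  0.0068] z97 0.0784
top blue y -0.08 99 x [-0.0136  0.0069] z97 0.08
side y -0.0 22 z97 0.0839
side y 0.01 13 z97 0.0894
side y 0.02 57 z97 0.0904
side y 0.03 39 z97 0.0853
side y 0.04 44 z97 0.0852
side y 0.05 64 z97 0.0856
side y 0.06 26 z97 0.0891
```

Emit:
jog_arm([
  [-1, 0, 0, 1, 0],
  [-1, 0, 0, 1, 0],
  [-1, 0, 0, 0, 0],
  [-1, 0, 0, 0, 0],
])

```text
time: 12.57
tool_pos: [0.6123, 0.1225, 0.0543]
tcp_rot: [2.303, 2.137, 0.0]
wrist_force: [-1.7, 0.5, 5.0]
width: 0.282
grip_force: 59.8
```

```bash
python3 -c "
from m import *
meas();tail()"
```

```text
t 12.57 pos [0.6123 0.1225 0.0543] ang 85.71 tilt [ 2.e-04  2.e-04 -1.e+00] F [-1.7   0.53  5.  ] T [-0.03  0.32 -0.12] w 0.282
shift [-29.9   1.4   0.3] twist 0.0
brass 60 x [-0.0094  0.011 ] ymax 0.111 z [0.0661 0.0874]
blue 182 x [-0.0111  0.009 ] y 0.07 zmax 0.0857
dock x [-0.0202  0.0224] ymin 0.1091
top blue y -0.12 56 x [-0.0135  0.0065] z97 0.0798
top blue y -0.1 106 x [-0.0132  0.0069] z97 0.0788
top blue y -0.08 97 x [-0.0138  0.0073] z97 0.0787
side y -0.0 22 z97 0.0814
side y 0.01 20 z97 0.1003
side y 0.02 54 z97 0.0815
side y 0.03 40 z97 0.0822
side y 0.04 44 z97 0.0829
side y 0.05 69 z97 0.0828
side y 0.06 26 z97 0.0867
```

Emit:
jog_arm([
  [-1, 0, 0, 0.7, 0],
  [-1, 0, 0, 0.7, 0],
  [-1, 0, 0, 0, 0],
  [-1, 0, 0, 0, 0],
])

```text
time: 13.0
tool_pos: [0.6123, 0.1227, 0.0529]
tcp_rot: [-2.303, -2.137, -0.001]
wrist_force: [-1.8, 1.8, 5.1]
width: 0.282
grip_force: 59.8
```

Emit:
jog_arm([
  [-1, 0, 0, 0.7, 0],
  [-1, 0, 0, 0, 0],
  [-1, 0, 0, 0, 0],
])

```text
time: 13.25
tool_pos: [0.6123, 0.1228, 0.0525]
tcp_rot: [-2.303, -2.137, -0.001]
wrist_force: [-2.9, 0.4, 6.5]
width: 0.284
grip_force: 60.1
```

```bash
python3 -c "
from m import *
meas();tail()"
```

```text
t 13.25 pos [0.6123 0.1228 0.0525] ang 85.72 tilt [ 4.e-04  6.e-04 -1.e+00] F [-2.87  0.39  6.51] T [-0.02  0.47 -0.1 ] w 0.284
shift [-30.3   1.3  -1.5] twist 0.0
brass 51 x [-0.0129  0.0172] ymax 0.1116 z [0.0634 0.0887]
blue 174 x [-0.0105  0.0084] y 0.0716 zmax 0.0815
dock x [-0.02    0.0226] ymin 0.1093
top blue y -0.12 53 x [-0.0136  0.0066] z97 0.0814
top blue y -0.1 107 x [-0.0137  0.0075] z97 0.0794
top blue y -0.08 103 x [-0.0137  0.0071] z97 0.0797
side y -0.0 23 z97 0.0807
side y 0.01 19 z97 0.0809
side y 0.02 51 z97 0.0984
side y 0.03 39 z97 0.0799
side y 0.04 41 z97 0.0809
side y 0.05 73 z97 0.0823
side y 0.06 29 z97 0.0828
```

Emit:
jog_arm([
  [-1, 0, 0, 0.6, 0],
  [-1, 0, 0, 0, 0],
  [-1, 0, 0, 0, 0],
])

```text
time: 13.6
tool_pos: [0.6124, 0.1228, 0.0525]
tcp_rot: [-2.303, -2.137, -0.001]
wrist_force: [-3.9, 1.0, 9.7]
width: 0.282
grip_force: 60.3
```

Emit:
jog_arm([
  [-1, 0, 0, 0.6, 0],
  [-1, 0, 0, 0, 0],
  [-1, 0, 0, 0, 0],
])

```text
time: 13.85
tool_pos: [0.6124, 0.1228, 0.0525]
tcp_rot: [-2.303, -2.137, -0.001]
wrist_force: [-5.7, 1.7, 12.9]
width: 0.283
grip_force: 60.6
```

Emit:
jog_arm([
  [-1, 0, 0, 0.6, 0],
  [-1, 0, 0, 0, 0],
  [-1, 0, 0, 0, 0],
])

```text
time: 14.1
tool_pos: [0.6124, 0.1228, 0.0524]
tcp_rot: [-2.303, -2.137, -0.001]
wrist_force: [-6.7, 0.3, 16.0]
width: 0.283
grip_force: 61.0
```

Hard stop at the front (TCP steady, force rising). Now I check the rear the same way.

Emit:
jog_arm([
  [-1, 0, 0, -1.5, 0],
  [-1, 0, 0, -1, 0],
  [0, 0, 0, 0, 0],
  [0, 0, 0, 0, 0],
  [0, 0, 0, 0, 0],
  [0, -10, 0, 0, 0],
  [0, -20, 0, 0, 0],
  [0, -20, 0, 0, 0],
  [0, -10, 0, 0, 0],
  [0, 0, 0, 0, 0],
])

```text
time: 14.93
tool_pos: [0.6073, 0.06, 0.0521]
tcp_rot: [-2.306, -2.134, 0.002]
wrist_force: [-0.2, 0.9, 0.3]
width: 0.497
grip_force: 0.0
```

```bash
python3 -c "
from m import *
meas();tail()"
```

```text
t 14.93 pos [0.6073 0.06   0.0521] ang 85.57 tilt [-7.e-04 -7.e-04 -1.e+00] F [-0.22  0.92  0.26] T [-0.01 -0.02  0.04] w 0.497
shift [32.7  1.6 -1.9] twist -0.1
brass 48 x [-0.0129  0.0151] ymax 0.1119 z [0.0638 0.0878]
blue 176 x [-0.0109  0.0087] y 0.0714 zmax 0.0816
dock x [-0.0201  0.0222] ymin 0.109
side y -0.0 42 z97 0.0804
side y 0.01 21 z97 0.0798
side y 0.02 39 z97 0.0799
side y 0.03 39 z97 0.08
side y 0.04 41 z97 0.0813
side y 0.05 70 z97 0.0832
side y 0.06 33 z97 0.0831
```

Emit:
jog_arm([
  [-1, 0, 0.2, 0, 0],
  [-1, 0, 0, 0, 0],
  [-1, 0, 0, 0, 0],
  [-1, 0, 0, 0, 0],
  [-1, 0, 0, 0, 0],
  [-1, 0, 0, 0, 0],
])

```text
time: 15.53
tool_pos: [0.6076, 0.0624, 0.0538]
tcp_rot: [2.301, 2.138, -0.002]
wrist_force: [-4.3, -4.5, 9.2]
width: 0.383
grip_force: 58.6
```

Emit:
jog_arm([
  [-1, 0, 0, 0.8, 0],
  [-1, 0, 0, 0, 0],
  [-1, 0, 0, 0, 0],
])

```text
time: 15.78
tool_pos: [0.6076, 0.0624, 0.0537]
tcp_rot: [2.301, 2.138, -0.003]
wrist_force: [-7.1, -3.8, 13.0]
width: 0.384
grip_force: 58.8
```

Emit:
jog_arm([
  [-1, 0, 0, 0.7, 0],
  [-1, 0, 0, 0, 0],
  [-1, 0, 0, 0, 0],
])

```text
time: 16.03
tool_pos: [0.6077, 0.0624, 0.0537]
tcp_rot: [2.301, 2.138, -0.003]
wrist_force: [-8.0, -4.7, 16.1]
width: 0.387
grip_force: 59.1
```

Emit:
jog_arm([
  [-1, 0, 0, 0.6, 0],
  [-1, 0, 0, 0, 0],
  [-1, 0, 0, 0, 0],
])

```text
time: 16.28
tool_pos: [0.6077, 0.0624, 0.0536]
tcp_rot: [2.301, 2.138, -0.003]
wrist_force: [-9.7, -4.8, 18.7]
width: 0.384
grip_force: 59.4
```

I gripped the rear clip itself (opening 0.38). I unload, let go and regrip 20 mm forward, between the clips.

Emit:
jog_arm([
  [-1, 0, 0, -2.1, 0],
  [-1, 0, 0, 0, 0],
  [0.3, 0, 0, 0, 0],
  [0.3, 0, 0, 0, 0],
  [0.3, 0, 0, 0, 0],
  [0.3, 8, 0, 0, 0],
  [0.3, 12, 0, 0, 0],
  [0.3, 2, 0, 0, 0],
  [0.3, 0, 0, 0, 0],
  [0.3, 0, 0, 0, 0],
])

```text
time: 17.12
tool_pos: [0.6095, 0.085, 0.0523]
tcp_rot: [-2.302, -2.138, 0.0]
wrist_force: [-0.2, 0.8, 0.3]
width: 0.65
grip_force: 0.0
```

```bash
python3 -c "
from m import *
p=meas();tail();save('side3.png',cv2.resize(p[215:365,190:340],(600,600),interpolation=cv2.INTER_CUBIC))"
```

```text
t 17.12 pos [0.6095 0.085  0.0523] ang 85.78 tilt [-2.e-04 -1.e-04 -1.e+00] F [-0.22  0.82  0.28] T [ 0.04 -0.04 -0.05] w 0.65
shift [ 7.6  1.4 -1.7] twist 0.1
brass 46 x [-0.0125  0.0165] ymax 0.1116 z [0.0632 0.0878]
blue 178 x [-0.011   0.0085] y 0.0709 zmax 0.0814
dock x [-0.02    0.0224] ymin 0.1093
top blue y -0.12 54 x [-0.0138  0.0063] z97 0.0818
top blue y -0.1 73 x [-0.0132  0.0079] z97 0.08
side y -0.0 40 z97 0.0804
side y 0.01 20 z97 0.0812
side y 0.02 40 z97 0.0797
side y 0.03 42 z97 0.08
side y 0.04 38 z97 0.0808
side y 0.05 68 z97 0.0831
side y 0.06 36 z97 0.0823
```

View pics/side3.png

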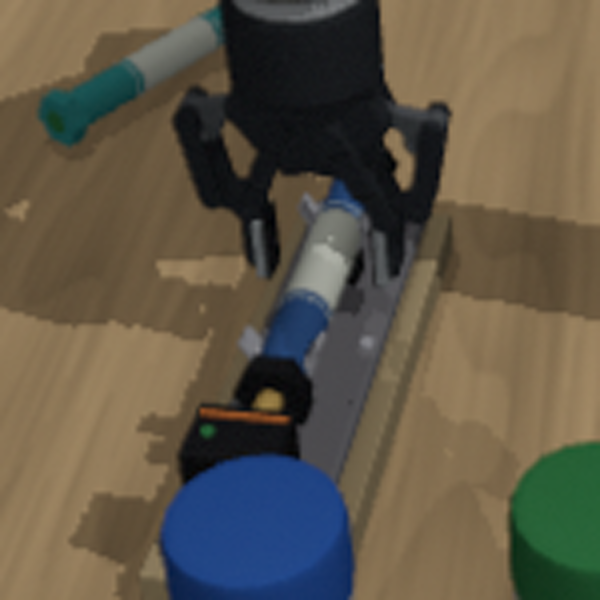

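The picture shows the lamp lying in both clips with its nose at (268,400), short of the dock. I grip between the clips and press the rear.

Emit:
jog_arm([
  [-1, 0, 0, 0, 0],
  [-1, 0, 0, 0, 0],
  [-1, 0, 0, 0, 0],
  [-1, 0, 0, 0, 0],
  [-1, 0, 0, 0, 0],
  [-1, 0, 0, 0, 0],
  [-1, 0, 0, 0, 0],
])

```text
time: 17.8
tool_pos: [0.6095, 0.0841, 0.0527]
tcp_rot: [2.303, 2.137, -0.0]
wrist_force: [-1.3, -1.4, 3.2]
width: 0.282
grip_force: 59.0
```

Emit:
jog_arm([
  [-1, 0, 0, 0.8, 0],
  [-1, 0, 0, 0, 0],
  [-1, 0, 0, 0, 0],
])

```text
time: 18.05
tool_pos: [0.6095, 0.0841, 0.0526]
tcp_rot: [2.303, 2.137, -0.001]
wrist_force: [-4.7, -2.5, 7.8]
width: 0.283
grip_force: 59.8
```

Emit:
jog_arm([
  [-1, 0, 0, 0.8, 0],
  [-1, 0, 0, 0, 0],
  [-1, 0, 0, 0, 0],
])

```text
time: 18.3
tool_pos: [0.6096, 0.0841, 0.0526]
tcp_rot: [2.303, 2.137, -0.0]
wrist_force: [-4.5, -1.6, 12.1]
width: 0.28
grip_force: 60.3
```

Rear is down too. I unload and start sliding.

Emit:
jog_arm([
  [-1, 0, 0, -1.9, 0],
  [-1, 0, 0, 0, 0],
  [-1, 1, 0, 0, 0],
  [-1, 0, 0, 0, 0],
])

```text
time: 18.63
tool_pos: [0.6094, 0.0841, 0.0527]
tcp_rot: [2.302, 2.136, -0.003]
wrist_force: [-1.8, -5.8, 3.4]
width: 0.281
grip_force: 60.2
```

Emit:
jog_arm([
  [-1, 1, 0, 0, 0],
  [-1, 0, 0, 0, 0],
])

```text
time: 18.8
tool_pos: [0.6094, 0.0842, 0.0527]
tcp_rot: [2.301, 2.136, -0.005]
wrist_force: [-2.1, -8.3, 3.9]
width: 0.275
grip_force: 60.3
```

Emit:
jog_arm([
  [-1, 1, 0, 0, 0],
  [-1, 0, 0, 0, 0],
])

```text
time: 18.97
tool_pos: [0.6094, 0.0843, 0.0527]
tcp_rot: [2.3, 2.136, -0.007]
wrist_force: [-2.7, -12.4, 4.7]
width: 0.284
grip_force: 60.4
```

Emit:
jog_arm([
  [-1, 1, 0, 0, 0],
  [-1, 0, 0, 0, 0],
])

```text
time: 19.13
tool_pos: [0.6095, 0.0851, 0.0527]
tcp_rot: [2.3, 2.136, -0.007]
wrist_force: [-1.3, -11.5, 4.2]
width: 0.284
grip_force: 60.4
```

Emit:
jog_arm([
  [-1, 1, 0, 0, 0],
  [-1, 0, 0, 0, 0],
])

```text
time: 19.3
tool_pos: [0.6095, 0.0861, 0.0527]
tcp_rot: [2.3, 2.136, -0.007]
wrist_force: [-2.6, -11.5, 4.6]
width: 0.278
grip_force: 60.4
```

Emit:
jog_arm([
  [-1, 1, 0, 0, 0],
  [-1, 0, 0, 0, 0],
])

```text
time: 19.47
tool_pos: [0.6096, 0.0871, 0.0527]
tcp_rot: [2.3, 2.136, -0.007]
wrist_force: [-2.5, -12.4, 3.8]
width: 0.279
grip_force: 60.4
```

Emit:
jog_arm([
  [-1, 1, 0, 0, 0],
  [-1, 0, 0, 0, 0],
])

```text
time: 19.63
tool_pos: [0.6097, 0.0881, 0.0527]
tcp_rot: [2.3, 2.136, -0.007]
wrist_force: [-1.9, -11.9, 4.1]
width: 0.283
grip_force: 60.4
```

Emit:
jog_arm([
  [-1, 1, 0, 0, 0],
  [-1, 0, 0, 0, 0],
])

```text
time: 19.8
tool_pos: [0.6098, 0.0891, 0.0527]
tcp_rot: [2.3, 2.136, -0.007]
wrist_force: [-2.8, -12.5, 4.8]
width: 0.283
grip_force: 60.4
```

Emit:
jog_arm([
  [-1, 1, 0, 0, 0],
  [-1, 0, 0, 0, 0],
])

```text
time: 19.97
tool_pos: [0.6098, 0.0901, 0.0527]
tcp_rot: [2.3, 2.136, -0.007]
wrist_force: [-2.2, -11.8, 4.6]
width: 0.278
grip_force: 60.4
```

Emit:
jog_arm([
  [-1, 1, 0, 0, 0],
  [-1, 0, 0, 0, 0],
])

```text
time: 20.13
tool_pos: [0.6099, 0.0911, 0.0527]
tcp_rot: [2.3, 2.136, -0.007]
wrist_force: [-2.1, -12.5, 4.0]
width: 0.277
grip_force: 60.4
```

Emit:
jog_arm([
  [-1, 1, 0, 0, 0],
  [-1, 0, 0, 0, 0],
  [-1, 1, 0, 0, 0],
  [-1, 0, 0, 0, 0],
])

```text
time: 20.47
tool_pos: [0.6101, 0.0931, 0.0527]
tcp_rot: [2.3, 2.136, -0.007]
wrist_force: [-2.0, -11.7, 4.4]
width: 0.284
grip_force: 60.4
```

Emit:
jog_arm([
  [-1, 1, 0, 0, 0],
  [-1, 0, 0, 0, 0],
])

```text
time: 20.63
tool_pos: [0.6101, 0.0941, 0.0527]
tcp_rot: [2.3, 2.136, -0.007]
wrist_force: [-2.4, -11.8, 3.8]
width: 0.281
grip_force: 60.4
```

Emit:
jog_arm([
  [-1, 1, 0, 0, 0],
  [-1, 0, 0, 0, 0],
])

```text
time: 20.8
tool_pos: [0.6102, 0.0951, 0.0527]
tcp_rot: [2.3, 2.136, -0.007]
wrist_force: [-1.7, -12.3, 4.8]
width: 0.283
grip_force: 60.4
```

```bash
python3 -c "
from m import *
meas();tail()"
```

```text
t 20.8 pos [0.6102 0.0951 0.0527] ang 85.75 tilt [-0.0013 -0.0049 -1.    ] F [ -1.68 -12.28   4.77] T [-1.91  0.39 -0.06] w 0.283
shift [-2.5  1.4 -1.3] twist 0.0
brass 11 x [-0.0087  0.0186] ymax 0.1105 z [0.0688 0.0879]
blue 177 x [-0.011   0.0088] y 0.0799 zmax 0.0809
dock x [-0.0201  0.0227] ymin 0.109
top blue y -0.1 99 x [-0.0134  0.0067] z97 0.0806
top blue y -0.08 55 x [-0.0135  0.0076] z97 0.0797
side y -0.0 41 z97 0.0812
side y 0.01 40 z97 0.0799
side y 0.02 24 z97 0.0805
side y 0.03 28 z97 0.0796
side y 0.04 42 z97 0.0804
side y 0.05 72 z97 0.0833
side y 0.06 59 z97 0.0823
side y 0.07 28 z97 0.082
```

Emit:
jog_arm([
  [-1, 1, 0, 0, 0],
  [-1, 0, 0, 0, 0],
])

```text
time: 21.07
tool_pos: [0.6103, 0.0961, 0.0527]
tcp_rot: [2.3, 2.136, -0.007]
wrist_force: [-2.1, -12.3, 4.7]
width: 0.279
grip_force: 60.4
```

Emit:
jog_arm([
  [-1, 1, 0, 0, 0],
  [-1, 0, 0, 0, 0],
])

```text
time: 21.23
tool_pos: [0.6104, 0.0971, 0.0527]
tcp_rot: [2.3, 2.136, -0.007]
wrist_force: [-2.0, -11.3, 4.5]
width: 0.28
grip_force: 60.4
```

Emit:
jog_arm([
  [-1, 1, 0, 0, 0],
  [-1, 0, 0, 0, 0],
])

```text
time: 21.4
tool_pos: [0.6104, 0.0981, 0.0527]
tcp_rot: [2.3, 2.136, -0.007]
wrist_force: [-2.6, -11.9, 4.8]
width: 0.28
grip_force: 60.4
```

Emit:
jog_arm([
  [-1, 1, 0, 0, 0],
  [-1, 0, 0, 0, 0],
])

```text
time: 21.57
tool_pos: [0.6105, 0.0991, 0.0527]
tcp_rot: [2.3, 2.136, -0.007]
wrist_force: [-2.2, -12.6, 4.3]
width: 0.283
grip_force: 60.4
```

Emit:
jog_arm([
  [-1, 1, 0, 0, 0],
  [-1, 0, 0, 0, 0],
])

```text
time: 21.73
tool_pos: [0.6106, 0.1, 0.0527]
tcp_rot: [2.3, 2.136, -0.007]
wrist_force: [-3.3, -11.6, 4.4]
width: 0.282
grip_force: 60.4
```

Emit:
jog_arm([
  [-1, 1, 0, 0, 0],
  [-1, 0, 0, 0, 0],
])

```text
time: 21.9
tool_pos: [0.6106, 0.101, 0.0527]
tcp_rot: [2.3, 2.136, -0.007]
wrist_force: [-2.1, -12.0, 5.0]
width: 0.282
grip_force: 60.4
```

Emit:
jog_arm([
  [-1, 1, 0, 0, 0],
  [-1, 0, 0, 0, 0],
])

```text
time: 22.07
tool_pos: [0.6108, 0.102, 0.0527]
tcp_rot: [2.3, 2.136, -0.007]
wrist_force: [-1.7, -11.3, 4.7]
width: 0.283
grip_force: 60.4
```

Emit:
jog_arm([
  [-1, 1, 0, 0, 0],
  [-1, 0, 0, 0, 0],
])

```text
time: 22.23
tool_pos: [0.6108, 0.103, 0.0527]
tcp_rot: [2.3, 2.136, -0.007]
wrist_force: [-2.3, -11.7, 4.7]
width: 0.276
grip_force: 60.4
```

Emit:
jog_arm([
  [-1, 1, 0, 0, 0],
  [-1, 0, 0, 0, 0],
])

```text
time: 22.4
tool_pos: [0.6109, 0.104, 0.0527]
tcp_rot: [2.3, 2.136, -0.007]
wrist_force: [-1.4, -12.4, 5.0]
width: 0.282
grip_force: 60.4
```

Emit:
jog_arm([
  [-1, 1, 0, 0, 0],
  [-1, 0, 0, 0, 0],
])

```text
time: 22.57
tool_pos: [0.611, 0.105, 0.0527]
tcp_rot: [2.3, 2.136, -0.007]
wrist_force: [-2.5, -11.8, 5.6]
width: 0.287
grip_force: 60.4
```

Emit:
jog_arm([
  [-1, 1, 0, 0, 0],
  [-1, 0, 0, 0, 0],
])

```text
time: 22.73
tool_pos: [0.6111, 0.106, 0.0527]
tcp_rot: [2.3, 2.136, -0.007]
wrist_force: [-2.9, -10.9, 5.3]
width: 0.283
grip_force: 60.4
```

Emit:
jog_arm([
  [-1, 1, 0, 0, 0],
  [-1, 0, 0, 0, 0],
])

```text
time: 22.9
tool_pos: [0.6111, 0.107, 0.0527]
tcp_rot: [2.301, 2.136, -0.007]
wrist_force: [-2.3, -11.5, 4.5]
width: 0.282
grip_force: 60.4
```

Emit:
jog_arm([
  [-1, 0.8, 0, 0, 0],
  [-1, 0, 0, 0, 0],
])

```text
time: 23.07
tool_pos: [0.6112, 0.1077, 0.0527]
tcp_rot: [2.3, 2.136, -0.007]
wrist_force: [-1.4, -12.1, 4.5]
width: 0.283
grip_force: 60.4
```

Emit:
jog_arm([
  [-1, 0.8, 0, 0, 0],
  [-1, 0, 0, 0, 0],
])

```text
time: 23.23
tool_pos: [0.6112, 0.1085, 0.0527]
tcp_rot: [2.3, 2.136, -0.007]
wrist_force: [-2.2, -12.2, 4.1]
width: 0.285
grip_force: 60.4
```

Emit:
jog_arm([
  [-1, 0.8, 0, 0, 0],
  [-1, 0, 0, 0, 0],
])

```text
time: 23.4
tool_pos: [0.6112, 0.1088, 0.0527]
tcp_rot: [2.3, 2.136, -0.008]
wrist_force: [-2.0, -14.5, 4.7]
width: 0.283
grip_force: 60.5
```

```bash
python3 -c "
from m import *
meas();tail()"
```

```text
t 23.4 pos [0.6112 0.1088 0.0527] ang 85.76 tilt [-0.0016 -0.0059 -1.    ] F [ -1.95 -14.52   4.71] T [-2.18  0.36 -0.03] w 0.283
shift [-16.3   1.4  -1.2] twist 0.1
blue 153 x [-0.0109  0.0089] y 0.0799 zmax 0.0801
dock x [-0.02    0.0228] ymin 0.109
top blue y -0.1 31 x [-0.0138  0.0048] z97 0.0812
top blue y -0.08 106 x [-0.0136  0.0074] z97 0.0798
top blue y -0.06 31 x [-0.0123  0.006 ] z97 0.0803
side y -0.0 50 z97 0.0823
side y 0.01 41 z97 0.0804
side y 0.02 46 z97 0.0799
side y 0.03 33 z97 0.0798
side y 0.04 26 z97 0.0817
side y 0.05 70 z97 0.0826
side y 0.06 62 z97 0.0801
side y 0.07 51 z97 0.0798
```

Force rises and the motion stalls, so this is the contact. One small step confirms.

Emit:
jog_arm([
  [-1, 0.7, 0, 0, 0],
  [-1, 0, 0, 0, 0],
  [-1, 0, 0, 0, 0],
])

```text
time: 23.75
tool_pos: [0.6112, 0.1088, 0.0527]
tcp_rot: [2.299, 2.135, -0.009]
wrist_force: [-3.8, -16.5, 5.3]
width: 0.282
grip_force: 60.5
```

Emit:
jog_arm([
  [-1, -1.7, 0, -0.5, 0],
  [-1, -1.6, 0, -0.4, 0],
  [-1, 0, 0, 0, 0],
  [-1, 0, 0, 0, 0],
])

```text
time: 24.08
tool_pos: [0.6112, 0.1088, 0.0528]
tcp_rot: [2.302, 2.136, -0.003]
wrist_force: [-0.0, -6.5, -2.5]
width: 0.279
grip_force: 59.7
```

Emit:
jog_arm([
  [-0.2, 0, 0, 0, 0],
  [0.1, 0, 0, 0, 0],
  [0.3, 0, 0, 0, 0],
  [0.3, 0, 0, 0, 0],
  [0.3, 0, 0, 0, 0],
])

```text
time: 24.5
tool_pos: [0.6117, 0.1107, 0.0539]
tcp_rot: [2.303, 2.137, 0.001]
wrist_force: [0.1, 0.9, 0.4]
width: 0.645
grip_force: 0.0
```

```bash
python3 -c "
from m import *
meas();tail()"
```

```text
t 24.5 pos [0.6117 0.1107 0.0539] ang 85.73 tilt [ 6.e-04  5.e-04 -1.e+00] F [0.09 0.93 0.37] T [-0.05  0.04 -0.  ] w 0.645
shift [-18.1   1.1  -0.1] twist 0.0
blue 150 x [-0.0111  0.0087] y 0.08 zmax 0.0801
dock x [-0.0202  0.0228] ymin 0.1091
top blue y -0.1 31 x [-0.0134  0.0042] z97 0.0832
top blue y -0.08 105 x [-0.0137  0.0073] z97 0.0805
top blue y -0.06 30 x [-0.0119  0.0047] z97 0.0805
side y -0.0 45 z97 0.1141
side y 0.01 47 z97 0.1256
side y 0.02 44 z97 0.0806
side y 0.03 34 z97 0.0801
side y 0.04 23 z97 0.0813
side y 0.05 69 z97 0.0823
side y 0.06 57 z97 0.0819
side y 0.07 54 z97 0.0806
```

Released. The unloading carried the lamp's weight for a moment, so I press once more from above with shut fingers to make sure both pads bear.

Emit:
jog_arm([
  [0.3, 0, 0, -10, 0],
  [0.3, 0, 0, -20, 0],
  [0.3, 0, 0, -20, 0],
  [-1, 0, 0, 0, 0],
  [-1, 0, 0, 0, 0],
  [-1, 0, 0, 0, 0],
  [-1, 0, 0, 0, 0],
  [-1, 0, 0, 0, 0],
  [-1, 0, 0, 0, 0],
])

```text
time: 25.35
tool_pos: [0.6106, 0.11, 0.1024]
tcp_rot: [-2.302, -2.136, 0.003]
wrist_force: [0.1, 0.3, -0.5]
width: -0.003
grip_force: 0.0
```

```bash
python3 -c "
from m import *
meas();to(.6112,.1112,.0785,85.7)"
```

```text
t 25.35 pos [0.6106 0.11   0.1024] ang 85.71 tilt [-2.1e-03 -3.0e-04 -1.0e+00] F [ 0.07  0.29 -0.53] T [ 0.01 -0.    0.02] w -0.003
shift [-17.3   2.2  48.4] twist 0.0
blue 148 x [-0.011   0.0086] y 0.0796 zmax 0.0804
dock x [-0.0202  0.0224] ymin 0.109
t 25.4 pos [0.6108 0.11   0.1026] ang 85.71 tilt [-1.7e-03 -2.0e-04 -1.0e+00] F [ 0.44 -1.55  0.63] T [-0.02 -0.01  0.01] w 0.001
shift [ 1.2  0.4 24.1] twist 0.0
```

Emit:
jog_arm([
  [-1, 3, 0.6, 6, 0],
  [-1, 0, 0, 8, 0],
  [-1, 0, 0, 5, 0],
  [-1, 0, 0, 2, 0],
  [-1, 0, 0, 0, 0],
  [-1, 0, 0, 0, 0],
])

```text
time: 25.9
tool_pos: [0.612, 0.113, 0.0821]
tcp_rot: [-2.303, -2.136, 0.001]
wrist_force: [0.3, 0.1, 0.3]
width: 0.0
grip_force: 0.0
```

Emit:
jog_arm([
  [-1, 0, 0, 1, 0],
  [-1, 0, 0, 1, 0],
  [-1, 0, 0, 0, 0],
])

```text
time: 26.15
tool_pos: [0.6124, 0.113, 0.0808]
tcp_rot: [2.303, 2.137, 0.0]
wrist_force: [-0.4, 0.2, 0.3]
width: 0.001
grip_force: 0.0
```

Emit:
jog_arm([
  [-1, 0, 0, 1, 0],
  [-1, 0, 0, 0, 0],
  [-1, 0, 0, 0, 0],
])

```text
time: 26.4
tool_pos: [0.6122, 0.113, 0.0797]
tcp_rot: [2.303, 2.137, 0.0]
wrist_force: [-0.6, 0.3, 0.4]
width: -0.002
grip_force: 0.0
```

Emit:
jog_arm([
  [-1, 0, 0, 1, 0],
  [-1, 0, 0, 0, 0],
  [-1, 0, 0, 0, 0],
])

```text
time: 26.65
tool_pos: [0.6123, 0.113, 0.0787]
tcp_rot: [2.303, 2.137, 0.0]
wrist_force: [0.5, -1.0, 0.7]
width: 0.002
grip_force: 0.2
```

Emit:
jog_arm([
  [-1, 0, 0, 1, 0],
  [-1, 0, 0, 0, 0],
  [-1, 0, 0, 0, 0],
])

```text
time: 26.9
tool_pos: [0.6126, 0.1131, 0.0786]
tcp_rot: [2.303, 2.137, 0.001]
wrist_force: [-1.4, -1.2, 4.7]
width: 0.001
grip_force: 2.6
```

Emit:
jog_arm([
  [-1, 0, 0, 1, 0],
  [-1, 0, 0, 0, 0],
  [-1, 0, 0, 0, 0],
])

```text
time: 27.15
tool_pos: [0.6128, 0.113, 0.0785]
tcp_rot: [2.302, 2.136, 0.001]
wrist_force: [-3.4, -0.1, 10.0]
width: 0.0
grip_force: 4.7
```

Emit:
jog_arm([
  [-1, 0, 0, 0.7, 0],
  [-1, 0, 0, 0, 0],
  [-1, 0, 0, -1.5, 0],
  [-1, 0, 0, -2, 0],
  [-1, 0, 0, -10, 0],
  [-1, 0, 0, -30, 0],
  [-1, 0, 0, -40, 0],
  [-1, 0, 0, -30, 0],
  [-1, 0, 0, -5, 0],
  [-1, 0, 0, 0, 0],
])

```text
time: 27.98
tool_pos: [0.6148, 0.1134, 0.1988]
tcp_rot: [2.3, 2.134, 0.01]
wrist_force: [-0.3, -0.1, -1.0]
width: -0.001
grip_force: 0.0
```

```bash
python3 -c "
from m import *
p=meas();tail();save('side4.png',p)"
```

```text
t 27.98 pos [0.6148 0.1134 0.1988] ang 85.72 tilt [ 0.0074  0.0011 -1.    ] F [-0.33 -0.11 -0.97] T [-0.01  0.01 -0.04] w -0.001
shift [-21.3  -2.8 144.8] twist 0.0
blue 151 x [-0.0109  0.0088] y 0.0799 zmax 0.0801
dock x [-0.0202  0.0227] ymin 0.1091
top blue y -0.1 30 x [-0.0142  0.0046] z97 0.0832
top blue y -0.08 106 x [-0.0139  0.0072] z97 0.0802
top blue y -0.06 66 x [-0.0112  0.0058] z97 0.0798
side y -0.0 40 z97 0.0803
side y 0.01 44 z97 0.0807
side y 0.02 43 z97 0.0802
side y 0.03 38 z97 0.0804
side y 0.04 29 z97 0.0811
side y 0.05 60 z97 0.0827
side y 0.06 66 z97 0.0823
side y 0.07 47 z97 0.0798
```

View pics/side4.png

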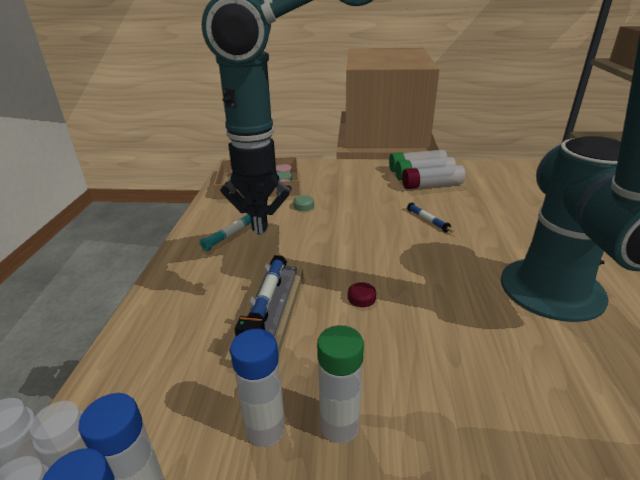

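The lamp lies in both clips at (267,290) with its nose in the dock. Bottles and caps are unmoved and the hand is clear.

```bash
python3 -c "
from h import *
print(bot.finish_job())"
```

```text
the job is handed in; nothing more can be done
None
```

I handed the job in at about 28 s with the lamp pressed down in both clips, its nose against the copper contact and the gripper clear. The bottles and caps look unmoved in the last picture, and no verdict came back. I once gripped the rear clip by mistake at about 59 N and pressed it with about 19 N before letting go.

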